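# Line the canisters up on the pantry ledge and lid them

## Task

Stand every open white canister upright on the narrow raised marble ledge, centred over the ledge's depth (some are wider than it and stand out equally at front and back), and put on each its own wooden lid, the one of its shape and size, knob up and fully seated on the rim. There may be three or four canisters, in any places and order along the ledge; a lid whose canister is not here is not needed. Do not tip a canister over, and leave the tumbler, siphons, bottle, shaker and coasters where they stand.

Things in the scene. Friction and masses are not known exactly. Their poses are not given: they have to be found in the camera images.
- ledge: Narrow raised marble ledge, fixed to the counter: a level bar 46 mm deep (its x) and 440 mm long (its y), 20 mm thick, its flat top 100 mm above the counter, on two thin steel posts at y = +-190 mm (open underneath). Origin on the counter under the bar's middle, z up. It has no lip or back.
- ledge_top (a point): Middle of the ledge's flat top face, 100 mm above the counter; x across the ledge's depth (away from the robot), y along its length, z up.
- canister_round_large: Round white ceramic canister without its lid (larger), straight-sided and open at the top, 60 mm in outer diameter, 85 mm tall, walls 5 mm, about 0.3 kg. Starts upright on the counter; may be absent. Origin at the centre of its underside, z up to the mouth.
- lid_round_large: Pale wooden lid of the round canister (larger), 0.06 kg, starts knob up: plug 44 mm across, 8 mm deep, has 3 mm play a side in the mouth; flange 64 mm across, 8 to 14 mm above the origin, rests on the rim; round knob 18 mm across, 14 to 38 mm above the origin. Origin under the plug's centre, z up through the knob; seated, it is 77 mm above the canister's origin and x, y match.
- canister_round_small: Round white ceramic canister without its lid (smaller), straight-sided and open at the top, 46 mm in outer diameter, 70 mm tall, walls 5 mm, about 0.3 kg. Starts upright on the counter; may be absent. Origin at the centre of its underside, z up to the mouth.
- lid_round_small: Pale wooden lid of the round canister (smaller), 0.06 kg, starts knob up: plug 30 mm across, 8 mm deep, has 3 mm play a side in the mouth; flange 50 mm across, 8 to 14 mm above the origin, rests on the rim; round knob 18 mm across, 14 to 38 mm above the origin. Origin under the plug's centre, z up through the knob; seated, it is 62 mm above the canister's origin and x, y match.
- canister_square: Square white ceramic canister without its lid, straight-sided and open at the top, 52 mm along its x by 52 mm along its y, 95 mm tall, walls 5 mm, about 0.3 kg. Starts upright on the counter; may be absent. Origin at the centre of its underside, z up to the mouth.
- lid_square: Pale wooden lid of the square canister, 0.06 kg, starts knob up: plug 36 mm across, 8 mm deep, has 3 mm play a side in the mouth; flange 56 mm across, 8 to 14 mm above the origin, rests on the rim; square knob 16 x 16 mm, 14 to 38 mm above the origin. Origin under the plug's centre, z up through the knob; seated, it is 87 mm above the canister's origin and x, y match.
- canister_oblong: Oblong white ceramic canister without its lid, straight-sided and open at the top, 40 mm along its x by 64 mm along its y, 80 mm tall, walls 5 mm, about 0.3 kg. Starts upright on the counter; may be absent. Origin at the centre of its underside, z up to the mouth.
- lid_oblong: Pale wooden lid of the oblong canister, 0.06 kg, starts knob up: plug 24 by 48 mm, 8 mm deep, has 3 mm play a side in the mouth; flange 44 by 68 mm, 8 to 14 mm above the origin, rests on the rim; bar knob 16 mm along x by 34 mm along y, 14 to 38 mm above the origin. Origin under the plug's centre, z up through the knob; seated, it is 72 mm above the canister's origin and x, y match.
- tumbler: Bystander: glass tumbler, 68 mm wide, 85 mm tall, among the canisters and lids. Origin under its centre.
- siphon_left: Bystander: green glass soda siphon, 84 mm wide, 250 mm tall, left of the ledge. Origin under its centre.
- siphon_back: Bystander: green glass soda siphon, 84 mm wide, 250 mm tall, behind the ledge's end. Origin under its centre.
- wine_bottle: Bystander: standing green wine bottle, 74 mm wide, 290 mm tall, right of the ledge. Origin under its centre.
- shaker: Bystander: steel cocktail shaker, 86 mm wide, 200 mm tall, behind the ledge's end. Origin under its centre.
- coasters: Bystander: low square block of cork coasters, 85 x 85 x 16 mm, near the robot. Origin under its centre.
Mind the look-alikes: they are no part of the job. What is shaped like the lid_oblong but blue or red is not meant. What is shaped like the canister_square but pink is not meant.

How it is judged (in metres and radians):
At the end, for the whole second after the job is handed in: Each canister present is upright (0.06 rad) and at rest on the ledge, within 13 mm of mid-depth and 210 mm of mid-length; its own lid is seated on it: within 7 mm of centre along each side, seated height within 4 mm, level with the rim within 0.08 rad (x of canister_round_large in the frame of ledge_top between -0.013 and 0.013 m and y of canister_round_large in the frame of ledge_top between -0.21 and 0.21 m and z of canister_round_large in the frame of ledge_top between -0.005 and 0.005 m and angle between each of canister_round_large, canister_round_small, canister_square, canister_oblong's own z axis and vertical below 0.06 rad and linear speed of each of canister_round_large, canister_round_small, canister_square, canister_oblong below 0.01 m/s and z of lid_round_large in the frame of canister_round_large between 0.073 and 0.081 m and x of lid_round_large in the frame of canister_round_large between -0.007 and 0.007 m and y of lid_round_large in the frame of canister_round_large between -0.007 and 0.007 m and angle between the z axis of lid_round_large and the z axis of canister_round_large, either way round below 0.08 rad and x of canister_round_small in the frame of ledge_top between -0.013 and 0.013 m and y of canister_round_small in the frame of ledge_top between -0.21 and 0.21 m and z of canister_round_small in the frame of ledge_top between -0.005 and 0.005 m and z of lid_round_small in the frame of canister_round_small between 0.058 and 0.066 m and x of lid_round_small in the frame of canister_round_small between -0.007 and 0.007 m and y of lid_round_small in the frame of canister_round_small between -0.007 and 0.007 m and angle between the z axis of lid_round_small and the z axis of canister_round_small, either way round below 0.08 rad and x of canister_square in the frame of ledge_top between -0.013 and 0.013 m and y of canister_square in the frame of ledge_top between -0.21 and 0.21 m and z of canister_square in the frame of ledge_top between -0.005 and 0.005 m and z of lid_square in the frame of canister_square between 0.083 and 0.091 m and x of lid_square in the frame of canister_square between -0.007 and 0.007 m and y of lid_square in the frame of canister_square between -0.007 and 0.007 m and angle between the z axis of lid_square and the z axis of canister_square, either way round below 0.08 rad and x of canister_oblong in the frame of ledge_top between -0.013 and 0.013 m and y of canister_oblong in the frame of ledge_top between -0.21 and 0.21 m and z of canister_oblong in the frame of ledge_top between -0.005 and 0.005 m and z of lid_oblong in the frame of canister_oblong between 0.068 and 0.076 m and x of lid_oblong in the frame of canister_oblong between -0.007 and 0.007 m and y of lid_oblong in the frame of canister_oblong between -0.007 and 0.007 m and angle between the z axis of lid_oblong and the z axis of canister_oblong, either way round below 0.08 rad); the robot touches nothing.
It fails at once if a canister is tipped over (angle between any of canister_round_large, canister_round_small, canister_square, canister_oblong's own z axis and vertical above 0.7 rad).
It fails at once if a bystander (tumbler, siphons, wine bottle, shaker, coasters) is pushed more than 40 mm from its place or tipped over (distance of any of tumbler, siphon_left, siphon_back, wine_bottle, shaker, coasters from where it was at the start of the episode above 0.04 m or angle between any of tumbler, siphon_left, siphon_back, wine_bottle, shaker, coasters's own z axis and vertical above 0.5 rad).
Of canister_round_large, canister_round_small, canister_square, canister_oblong only 3 to 4 are there at a start; the rules pass over those that are not, and their reading is None.
At some moment in a run one of lid_round_large, lid_round_small, lid_square, lid_oblong may be knocked a few centimetres aside while the robot is not near it.
It also fails if it takes over 210 s, if anything falls off the work surface, if the arm or the gripper's body presses on something with over 40 N, if the wrist force passes 120 N, or if a joint passes its speed limit or range.

## Robot

A 6-joint arm with a two-finger parallel gripper is mounted at the origin on the work surface. World frame = base frame: x ahead of the robot, y to its left, z up, the work surface at z = 0. Lengths are in mm, angles in rad, forces in N, time in s.
With the tool pointing down it reaches from about 400 to 925 mm from the base axis. Payload 12.5 kg.
Tool frame: the origin (TCP) lies between the finger pads; the fingertips stand env.tip_extent ahead of it and the grasp point (between the pads) lies 11 mm behind it (env.tip_extent is the distance from the TCP to the fingertips, in mm); z points along the fingers, y is the line along which they close (so a half turn about z gives the same grasp; the last joint's range is limited). The gripper opens to 95 mm and grips with 3 to 60 N. Pads are 20 mm wide; open, the fingers measure 119 mm over their backs; the gripper's body (75 mm by 180 mm) begins 59 mm behind the grasp point.
Start: joints at [-1.38, 0.491, 1.559, -0, 1.092, -0.106], TCP at [182.811, -597.684, 222.661] pointing down, gripper open.
Joint ranges: [-3.1, 3.1], [-0.84, 2.19], [0.05, 2.79], [-1.13, 4.28], [0.06, 2.93], [-2.69, 2.69]. Speed limits (rad/s): [2.22, 2.22, 2.79, 3.14, 3.14, 3.14].

## Interface

Orientations are given as [roll, pitch, yaw] about the fixed x, y, z axes, in that order (R = Rz(yaw) Ry(pitch) Rx(roll)).
In Python, from cell import env gives the robot as it stands.
- The arm moves only by the tool carry_out, never from a script. Its argument "motion" is a list of rows, each a list of 5 numbers: the shift along the tool's x, y, z in mm, then the turn about the tool's z in degrees, then the closure, from 0 (fully open) to 1 (shut). A call has 1 to 12 rows; each row shifts and turns the commanded pose from where the row before left it, along the tool's axes as they then stand; what a row does not reach is not made up. A row lasts 1/10 s, in which the tool goes at most 50 mm and 8.59 degrees, less where a joint would pass 70% of its speed; a pose out of reach is approached as far as the arm can. A call with a gripper value outside its range is refused whole. The fingers move at their own pace and stop on an object; the grip force is fixed at half the most. Time passes only in rows, so rows that do not move let the fingers close. It gives the time, the measured TCP pose, the force, the opening and the grip force at its end, in the units of the state.
- env.state(): the state, without advancing time (a new reading comes with each control period).
- env.read_camera(name): name is "side" or "top" or "wrist"; returns a dict with "color" (420x560x3 uint8, red, green, blue), "K" (3x3 intrinsics, pixels), "R" (3x3) and "t" (3): a world point X has camera coordinates R X + t; the wrist camera has in their place "hand_eye" (4x4, takes a point from camera to tool coordinates, whose origin is the TCP and whose axes are the flange's). Camera axes: x right, y down, z forward; pixel columns grow to the right and rows downward; lengths in mm; the calibration is good to about 2 mm. A picture is of the moment at which its call begins: read the wrist's pose just before it. There is no depth.
- env.job_done(): hands the job in; it is judged then, once.
The state is a dict: "t": time; "joints": joint angles; "qvel": joint speeds; "tau": joint torques, N m; "eef_pos": TCP position; "tcp_rot": TCP orientation; "ft_force": force on the tool from outside, world axes, zero at the start; "moment": the same for the moment, N m; "opening": opening from 0.0 (shut) to 1.0 (fully open); "grip_force": force on a finger pad.
Only numpy, scipy, OpenCV 4.12 (cv2) and the standard library are available. Lean on these libraries where they do the work, as an engineer would, in place of code of your own. Each camera call takes 0.05 s, during which the arm holds its last target. There are 200 camera calls.

## Working session

There is one attempt and no reset: what is moved stays moved. The work goes in short steps, Python scripts to look and compute and a tool call to move; the robot and the scene stay as the last step left them, time stands still between calls to the robot, and variables do not carry over. Pictures are saved under pics/ and viewed, at most 14 in all, crops included, and the job is handed in when it is done.

Besides the shell and the picture viewer there is one more tool, called after "Request:" in YAML: its name, and indented under it one key for each argument. carry_out: Moves the arm, as the interface text tells. Its arguments: {"type":"object","properties":{"motion":{"type":"array"}},"required":["motion"]}

```bash
ls; mkdir -p pics; python3 - <<'E'
from cell import env
import cv2,numpy as np
print(env.state(), env.tip_extent)
for n in ("top","side"):
    c=env.read_camera(n); cv2.imwrite(f"pics/{n}0.png",c["color"][:,:,::-1]); print(n,c["K"],c["R"],c["t"])
c=env.read_camera("wrist");print(c["K"],c["hand_eye"])
E
```

```text
pics
{'t': 0.0, 'joints': array([-1.37962300e+00,  4.91567557e-01,  1.55948241e+00, -3.15531024e-05,
        1.09168708e+00, -1.05566176e-01]), 'qvel': array([ 2.10552306e-04,  1.54571694e-05, -9.87992507e-04,  2.28995127e-04,
       -1.95546141e-04,  3.08507981e-03]), 'tau': array([-2.24384246e-03, -6.12651229e+01, -2.58181965e+01,  6.92318939e-02,
        4.82232054e-02, -1.25179195e-04]), 'eef_pos': array([ 182.73972019, -597.42837506,  222.04542509]), 'tcp_rot': array([-3.14045168e+00, -9.27570730e-05,  2.96754013e-01]), 'ft_force': array([-0.00840283,  0.09229636,  0.01956846]), 'moment': array([-0.00405451,  0.00835976, -0.00336739]), 'grip_force': 0.0, 'opening': 1.00155493608723} 8.0
top [[391.2289131    0.         274.93008179]
 [  0.         391.2289131  213.58678292]
 [  0.           0.           1.        ]] [[-0.00959177 -0.99984232 -0.01494401]
 [-0.98812395  0.01176925 -0.15320752]
 [ 0.15335925  0.013297   -0.98808103]] [  1.77863118 537.02027771 935.04458255]
side [[468.04862096   0.         284.92160567]
 [  0.         468.04862096 215.14332537]
 [  0.           0.           1.        ]] [[-0.99922466 -0.03198783 -0.02295334]
 [ 0.00148605  0.55194289 -0.83388059]
 [ 0.03934296 -0.83326816 -0.55146741]] [ 494.60871455   59.55044539 1298.54736263]
[[342.28090685   0.         273.77521338]
 [  0.         342.28090685 210.81448304]
 [  0.           0.           1.        ]] [[ 7.76022858e-04 -9.68928886e-01 -2.47338252e-01  6.94869160e+01]
 [ 9.99999662e-01  6.84898354e-04  4.54457792e-04 -6.96987150e-02]
 [-2.70935721e-04 -2.47338521e-01  9.68929091e-01 -1.62198146e+02]
 [ 0.00000000e+00  0.00000000e+00  0.00000000e+00  1.00000000e+00]]
```

View pics/top0.png

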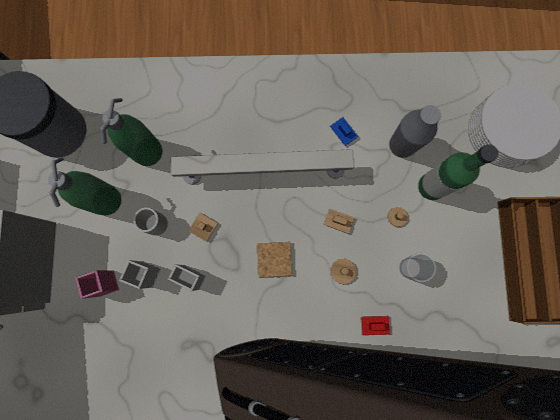

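View pics/side0.png

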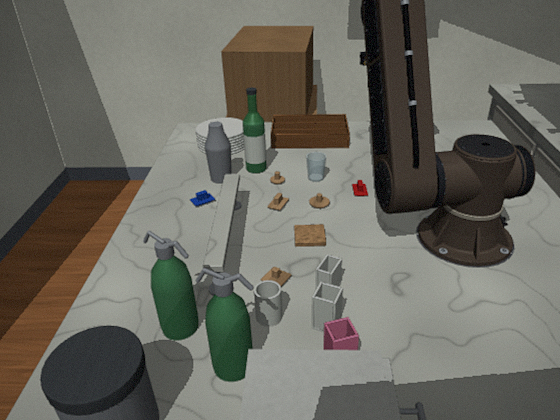

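Top view: round canister (148,220), square one (138,274), oblong one (185,277), pink decoy (93,284). Lids: square (204,227), oblong (340,220), round (343,271), smaller round (398,216). Decoys: blue lid (344,131), red lid (375,325). Next I'll measure coarsely and find which round canister this is.

```bash
cat > h.py <<'E'
import numpy as np, cv2
from scipy.spatial.transform import Rotation as Ro
from cell import env
def cam(n):
    s=env.state() if n=="wrist" else None
    c=env.read_camera(n)
    if n=="wrist":
        T=np.eye(4);T[:3,:3]=Ro.from_euler('xyz',s["tcp_rot"]).as_matrix();T[:3,3]=s["eef_pos"]
        T=T@c["hand_eye"]; c["R"]=T[:3,:3].T; c["t"]=-c["R"]@T[:3,3]
    return c
def ray(c,uv):
    d=c["R"].T@np.linalg.inv(c["K"])@np.array([uv[0],uv[1],1.]); return -c["R"].T@c["t"],d/np.linalg.norm(d)
def plane(c,uv,z):
    o,d=ray(c,uv); return (o+d*(z-o[2])/d[2])[:2]
def tri(rays):
    A=[];b=[]
    for o,d in rays:
        P=np.eye(3)-np.outer(d,d);A.append(P);b.append(P@o)
    X=np.linalg.lstsq(np.vstack(A),np.hstack(b),rcond=None)[0]
    return X, max(np.linalg.norm(P@X-q) for P,q in zip(A,b))
def proj(c,X):
    p=c["K"]@(c["R"]@np.asarray(X,float)+c["t"]); return p[:2]/p[2]
def save(c,name,box=None,k=1):
    im=c["color"][:,:,::-1]
    if box: im=im[box[1]:box[3],box[0]:box[2]]
    cv2.imwrite("pics/"+name,cv2.resize(im,None,fx=k,fy=k,interpolation=cv2.INTER_CUBIC))
def wood(c):
    h=cv2.cvtColor(c["color"],cv2.COLOR_RGB2HSV)
    m=cv2.inRange(h,(5,60,60),(22,200,255)); m=cv2.morphologyEx(m,cv2.MORPH_CLOSE,np.ones((5,5)))
    return [k for k in cv2.findContours(m,cv2.RETR_EXTERNAL,cv2.CHAIN_APPROX_NONE)[0] if cv2.contourArea(k)>150]
E
python3 - <<'E'
from h import *
c=cam("top")
for n,uv,z in [("roundcan",(148,216),70),("square",(138,273),95),("oblong",(186,276),80),("pink",(90,284),95),("lidsq",(204,227),14),("lidob",(340,220),14),("lidr1",(343,271),14),("lidr2",(398,216),14),("tumb",(412,268),0),("sipL",(105,203),0),("sipB",(148,150),0),("shaker",(403,146),0),("wine",(430,187),0),("coast",(274,260),16),
 ("ledgeFL",(173,175),100),("ledgeBL",(172,159),100),("ledgeFR",(353,166),100),("ledgeBR",(353,151),100)]:
    print(n,plane(c,uv,z).round())
save(c,"topcrop.png",(60,100,440,300),2)
for k in wood(c):
    print(cv2.minAreaRect(k),cv2.contourArea(k))
E
```

```text
roundcan [530. 304.]
square [393. 314.]
oblong [385. 206.]
pink [369. 424.]
lidsq [509. 178.]
lidob [ 523. -170.]
lidr1 [ 394. -173.]
lidr2 [ 531. -318.]
tumb [ 400. -350.]
sipL [577. 443.]
sipB [720. 336.]
shaker [ 721. -346.]
wine [ 609. -410.]
coast [423.  -0.]
ledgeFL [624. 238.]
ledgeBL [664. 242.]
ledgeFR [ 640. -192.]
ledgeBR [ 677. -193.]
((343.0, 271.0), (24.0, 24.0), 90.0) 468.0
((274.1084899902344, 259.1695861816406), (33.80776596069336, 33.55807876586914), 87.1375961303711) 1071.5
((202.69114685058594, 226.51467895507812), (21.60881996154785, 21.780319213867188), 30.963754653930664) 428.5
((338.773681640625, 220.87225341796875), (26.82682991027832, 17.00171661376953), 19.98310661315918) 416.5
((397.25006103515625, 216.25003051757812), (19.091880798339844, 18.384775161743164), 45.0) 272.5
((529.0, 260.0), (126.0, 60.0), 90.0) 5138.0
((279.5, 29.5), (59.0, 559.0), 90.0) 30087.5
```

View pics/topcrop.png

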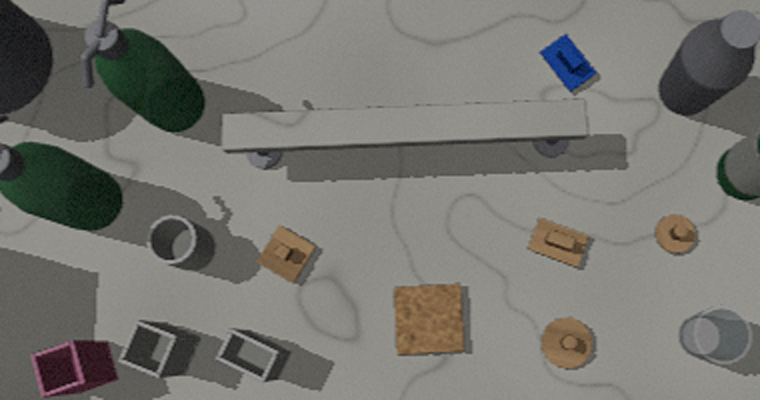

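The round canister's mouth is about 25 px, which is about 60 mm, so it is the larger one. The lid candidates have the right sizes: 64 mm round lid at (343,271), oblong at (340,220), square at (204,227). The small round lid at (398,216) isn't needed. I'll swing the wrist camera over the right-hand lids first.

Request:
carry_out:
  motion:
    - [0, 0, -15, 8.5, 0]
    - [0, 0, -15, 8.5, 0]
    - [41, -28, 0, 0, 0]
    - [41, -28, 0, 0, 0]
    - [41, -28, 0, 0, 0]
    - [41, -28, 0, 0, 0]
    - [41, -28, 0, 0, 0]
    - [41, -28, 0, 0, 0]
    - [5, -49, 0, 0, 0]
    - [5, -49, 0, 0, 0]
    - [5, -49, 0, 0, 0]
    - [5, -49, 0, 0, 0]

```text
t: 1.4
eef_pos: [448.6, -231.7, 252.5]
tcp_rot: [-3.142, 0.0, -0.0]
ft_force: [0.6, 0.8, -0.3]
opening: 0.999
grip_force: 0.0
```

Request:
carry_out:
  motion:
    - [0, 0, 0, 0, 0]
    - [0, 0, 0, 0, 0]

```text
t: 1.6
eef_pos: [449.1, -233.0, 253.0]
tcp_rot: [3.141, -0.001, 0.002]
ft_force: [-0.1, 0.2, -0.8]
opening: 1.001
grip_force: 0.0
```

```bash
python3 - <<'E'
from h import *
import pickle
c=cam("wrist"); pickle.dump(c,open("w1.pkl","wb")); save(c,"w1.png")
for k in wood(c): print(np.round(cv2.minAreaRect(k)[0]),np.round(cv2.minAreaRect(k)[1:][0]),plane(c,cv2.minAreaRect(k)[0],14).round(1))
t=cam("top"); save(t,"top1.png")
E
```

```text
[ 68. 301.] [13. 55.] [294.3  32.9]
[473. 298.] [61. 26.] [ 299.9 -491.4]
[224. 226.] [48. 51.] [ 397. -173.]
[ 79. 200.] [70. 82.] [428.5  -0. ]
[215. 119.] [63. 39.] [ 523.7 -166.6]
[348. 111.] [44. 44.] [ 532.5 -316.5]
```

View pics/w1.png

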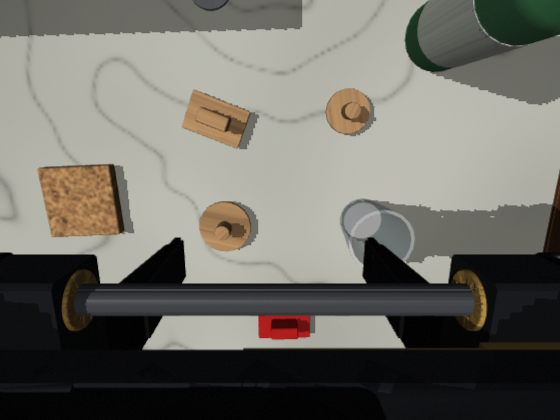

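The wrist view shows the oblong lid (215,119), large round lid (224,226), small round lid (348,111), red decoy (284,328) and coasters (80,200). Now the canisters.

Request:
carry_out:
  motion:
    - [-4, -48, 0, 0, 0]
    - [-4, -48, 0, 0, 0]
    - [-4, -48, 0, 0, 0]
    - [-4, -48, 0, 0, 0]
    - [-4, -48, 0, 0, 0]
    - [-9, -48, 0, 0, 0]
    - [-9, -48, 0, 0, 0]
    - [-9, -48, 0, 0, 0]
    - [-9, -48, 0, 0, 0]
    - [-9, -48, 0, 0, 0]
    - [0, 0, 0, 0, 0]
    - [0, 0, 0, 0, 0]

```text
t: 2.9
eef_pos: [384.2, 246.4, 252.2]
tcp_rot: [3.141, 0.0, 0.001]
ft_force: [-0.1, -0.6, 0.3]
opening: 1.002
grip_force: 0.0
```

```bash
python3 - <<'E'
from h import *
import pickle
c=cam("wrist"); pickle.dump(c,open("w2.pkl","wb")); save(c,"w2.png")
for k in wood(c): print(np.round(cv2.minAreaRect(k)[0]),np.round(cv2.minAreaRect(k)[1:][0]),plane(c,cv2.minAreaRect(k)[0],14).round(1))
E
```

```text
[ 69. 301.] [14. 57.] [229.8 511.4]
[473. 299.] [62. 27.] [234.6 -11. ]
[486. 146.] [76. 85.] [428.8   1.3]
[332.  67.] [52. 56.] [512.9 182.9]
```

View pics/w2.png

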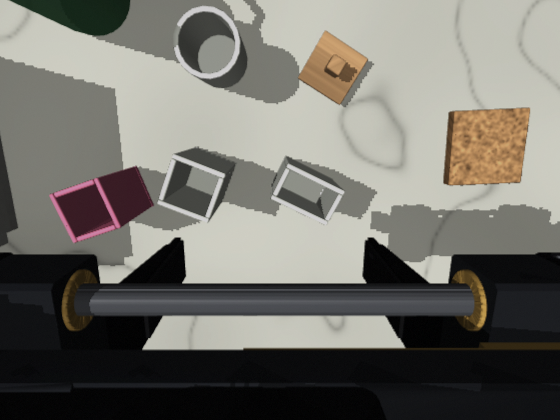

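View pics/top1.png

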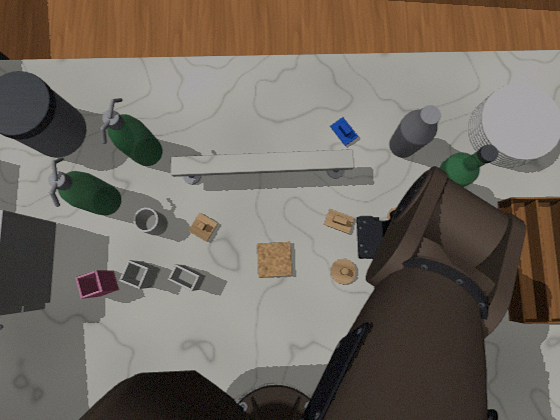

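No fourth canister shows now that the arm has moved away, so there are three: round (207,43), square (193,187), oblong (307,193). The pink decoy is at (100,205) and the square lid at (332,67). I'll take a second wrist view for heights, then a close crop of both.

Request:
carry_out:
  motion:
    - [0, 40, 0, 0, 0]
    - [10, 50, 0, 0, 0]
    - [0, 0, 0, 0, 0]
    - [0, 0, 0, 0, 0]

```text
t: 3.35
eef_pos: [394.3, 155.0, 252.7]
tcp_rot: [3.142, -0.0, -0.006]
ft_force: [0.8, 0.1, -0.2]
opening: 1.0
grip_force: 0.0
```

```bash
python3 - <<'E'
from h import *
import pickle
c=cam("wrist"); pickle.dump(c,open("w3.pkl","wb")); a=pickle.load(open("w2.pkl","rb"))
A=a["color"][0:230,150:350,::-1]; print(c["R"],c["t"])
B=c["color"][0:230,60:260,::-1]
cv2.imwrite("pics/w23.png",cv2.resize(np.hstack([A,B]),None,fx=2,fy=2,interpolation=cv2.INTER_CUBIC))
for k in wood(c): print(np.round(cv2.minAreaRect(k)[0]),np.round(cv2.minAreaRect(k)[1:][0]),plane(c,cv2.minAreaRect(k)[0],14).round(1))
E
```

```text
[[-4.95059228e-03 -9.99987740e-01  1.10729442e-04]
 [-9.68989862e-01  4.82448896e-03  2.47053379e-01]
 [-2.47050885e-01  1.11576484e-03 -9.69001866e-01]] [156.940946   346.12678287 516.47317953]
[ 68. 303.] [53. 13.] [240.  422.6]
[472. 299.] [62. 28.] [ 242.7 -100.5]
[540. 180.] [51. 38.] [ 397.  -159.8]
[407. 154.] [76. 78.] [4.288e+02 3.000e-01]
[248.  77.] [53. 54.] [513.  182.4]
[553.  59.] [34. 48.] [ 529.8 -149. ]
```

View pics/w23.png

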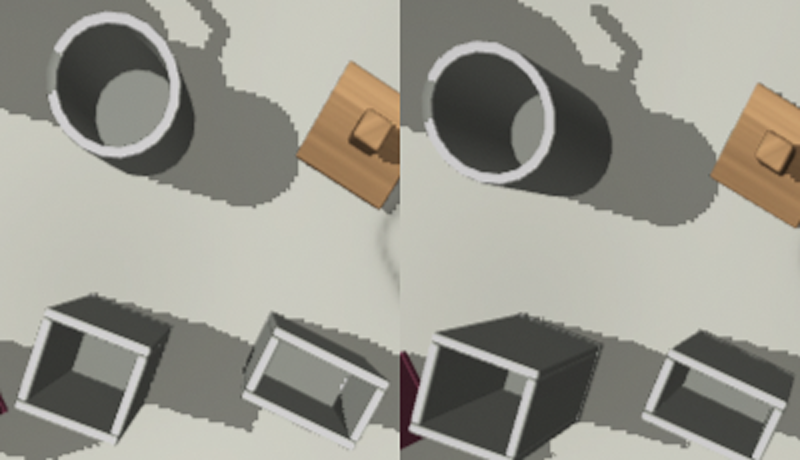

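```bash
python3 - <<'E'
from h import *
import pickle
a=pickle.load(open("w2.pkl","rb"));b=pickle.load(open("w3.pkl","rb"));t=cam("top")
L=lambda p:(150+p[0]/2,p[1]/2); R=lambda p:(60+(p[0]-400)/2,p[1]/2)
for n,l,r in [("sqTL",(47,308),(434,333)),("sqTR",(151,351),(538,375)),("sqBL",(16,406),(411,431)),
 ("obTL",(276,329),(672,349)),("obTR",(388,384),(787,405)),("obBL",(247,396),(645,415)),("rd",(115,84),(490,113))]:
    X,e=tri([ray(a,L(l)),ray(b,R(r))]);print(n,X.round(1),round(e,2))
for n,ps,z in [("sq",[(47,308),(151,351),(115,442),(16,406)],95),("ob",[(276,329),(388,384),(353,447),(247,396)],80)]:
    P=np.array([plane(a,L(p),z) for p in ps]); print(n,P.mean(0).round(1),[np.round(np.linalg.norm(P[i]-P[i-1]),1) for i in range(4)],
     np.degrees([np.arctan2(*(P[1]-P[0])[::-1]),np.arctan2(*(P[2]-P[3])[::-1]),np.arctan2(*(P[0]-P[3])[::-1]),np.arctan2(*(P[1]-P[2])[::-1])]).round(1))
print("rd",plane(a,L((115,84)),85),plane(b,R((490,113)),85),np.linalg.norm(plane(a,L((50,84)),85)-plane(a,L((181,84)),85)))
# ledge corners: top view
for p in [(173,175),(172,159),(353,166),(353,151)]: print(plane(t,p,100).round(1))
E
```

```text
sqTL [425.8 339.5  93.4] 0.14
sqTR [406.2 291.4  96.9] 0.2
sqBL [378.6 357.7  93.3] 0.53
obTL [414.6 232.4  75.4] 0.33
obTR [386.5 175.7  76.1] 0.33
obBL [382.1 246.7  81.2] 0.44
rd [522.8 305.1  84.9] 0.28
sq [393.4 324.6] [np.float64(49.9), np.float64(51.4), np.float64(48.3), np.float64(49.9)] [-112.8 -111.   -21.3  -23.1]
ob [384.7 212.1] [np.float64(36.3), np.float64(62.3), np.float64(36.4), np.float64(60.1)] [-115.9 -116.1  -22.8  -26.2]
rd [523.04048434 305.08545574] [522.47333791 304.94274433] 57.76049284433374
[624.1 238. ]
[663.8 241.6]
[ 640.4 -191.8]
[ 677.5 -193.3]
```

Rim heights measured from two views are 95, 78 and 85 mm, so the square, oblong and large round canisters are confirmed. Oblong centre is (384.7,212.1) with its short axis at −25°. I'll grasp that one first.

Request:
carry_out:
  motion:
    - [-5, -28.5, 0, 0, 0]
    - [-5, -28.5, 0, 0, 0]
    - [0, 0, 14, -8.2, 0]
    - [0, 0, 14, -8.2, 0]
    - [0, 0, 14, -8.2, 0]
    - [0, 0, 14, -8.2, 0]
    - [0, 0, 14, -8.2, 0]
    - [0, 0, 14, -8.2, 0]
    - [0, 0, 14, -8.2, 0]
    - [0, 0, 14, -7.6, 0]
    - [0, 0, 0, 0, 0]
    - [0, 0, 0, 0, 0]

```text
t: 4.65
eef_pos: [383.4, 214.9, 140.7]
tcp_rot: [-3.141, 0.0, 1.132]
ft_force: [0.1, 0.1, -0.4]
opening: 1.001
grip_force: 0.0
```

Request:
carry_out:
  motion:
    - [-2, 2.4, 10, 0, 0]
    - [0, 0, 30, 0, 0]
    - [0, 0, 30, 0, 0]
    - [0, 0, 20, 0, 0]
    - [0, 0, 7, 0, 0]
    - [0, 0, 0, 0, 0]
    - [0, 0, 0, 0, 1]
    - [0, 0, 0, 0, 1]
    - [0, 0, 0, 0, 1]
    - [0, 0, 0, 0, 1]
    - [0, 0, 0, 0, 1]
    - [0, 0, 0, 0, 1]

```text
t: 5.85
eef_pos: [384.9, 211.5, 43.7]
tcp_rot: [3.141, -0.0, 1.135]
ft_force: [0.4, 0.2, -0.1]
opening: 0.55
grip_force: 0.0
```

Request:
carry_out:
  motion:
    - [0, 0, 0, 0, 1]
    - [0, 0, 0, 0, 1]
    - [0, 0, 0, 0, 1]
    - [0, 0, 0, 0, 1]

```text
t: 6.25
eef_pos: [384.7, 211.4, 43.6]
tcp_rot: [-3.141, 0.0, 1.135]
ft_force: [-1.1, -0.2, 1.7]
opening: 0.419
grip_force: 29.9
```

Grasped: 39.8 mm wide. Lift, turn, and look at the ledge on the way.

Request:
carry_out:
  motion:
    - [0, 0, -25, 0, 1]
    - [0, 0, -45, 0, 1]
    - [0, 0, -50, 0, 1]
    - [0, 0, -40, -6.8, 1]
    - [0, 0, 0, -6.8, 1]
    - [0, 0, 0, -6.8, 1]
    - [0, 0, 0, -6.8, 1]
    - [-25, 35, 0, 0, 1]
    - [-25, 35, 0, 0, 1]
    - [-25, 35, 0, 0, 1]
    - [0, 0, 0, 0, 1]
    - [0, 0, 0, 0, 1]

```text
t: 7.45
eef_pos: [492.6, 139.9, 202.7]
tcp_rot: [-3.14, 0.0, 1.608]
ft_force: [-0.9, -0.1, -3.9]
opening: 0.422
grip_force: 29.9
```

```bash
python3 - <<'E'
from h import *
import pickle
print(env.state()["eef_pos"],env.state()["tcp_rot"])
c=cam("wrist"); pickle.dump(c,open("w4.pkl","wb")); save(c,"w4.png")
E
```

```text
[492.6008869  139.91041842 202.74534952] [-3.13974261e+00  2.33241838e-04  1.60765767e+00]
```

View pics/w4.png

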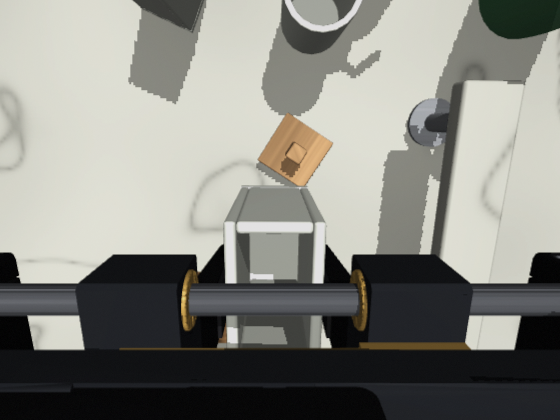

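Request:
carry_out:
  motion:
    - [-40, 10, 0, 0, 1]
    - [-40, 10, 0, 0, 1]
    - [0, 0, 0, 0, 1]
    - [0, 0, 0, 0, 1]

```text
t: 7.9
eef_pos: [515.0, 61.5, 203.6]
tcp_rot: [-3.141, -0.0, 1.608]
ft_force: [-0.8, 0.6, -4.0]
opening: 0.42
grip_force: 29.9
```

```bash
python3 - <<'E'
from h import *
import pickle
print(env.state()["eef_pos"],env.state()["tcp_rot"])
a=pickle.load(open("w4.pkl","rb")); c=cam("wrist"); pickle.dump(c,open("w5.pkl","wb"))
A=a["color"][60:260,400:540,::-1]; B=c["color"][60:260,380:520,::-1]
cv2.imwrite("pics/led.png",cv2.resize(np.hstack([A,B]),None,fx=2.8,fy=2.8,interpolation=cv2.INTER_CUBIC))
E
```

```text
[515.04067214  61.54134395 203.55422041] [-3.14099877e+00 -1.37505747e-04  1.60847622e+00]
```

View pics/led.png

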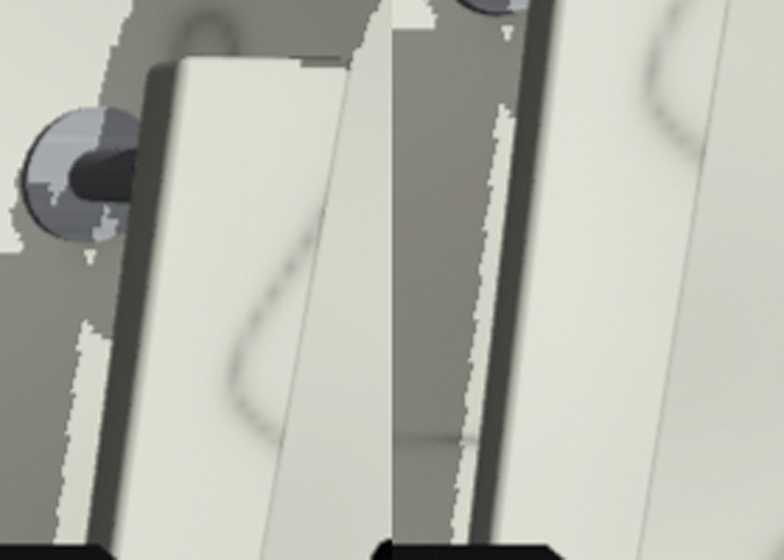

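```bash
python3 - <<'E'
from h import *
import pickle
a=pickle.load(open("w4.pkl","rb"));b=pickle.load(open("w5.pkl","rb"));t=cam("top")
A=lambda p:(400+p[0]/2.8,60+p[1]/2.8); B=lambda p:(380+(p[0]-392)/2.8,60+p[1]/2.8)
for z in (95,100):
  F=[plane(a,A(p),z) for p in [(183,60),(116,540)]]+[plane(b,B(p),z) for p in [(556,20),(494,540)]]
  K=[plane(a,A(p),z) for p in [(348,68),(262,555)]]+[plane(b,B(p),z) for p in [(729,0),(640,555)]]
  print(z,np.round(F,1).tolist(),np.round(K,1).tolist())
  f=np.polyfit([p[1] for p in F],[p[0] for p in F],1);k=np.polyfit([p[1] for p in K],[p[0] for p in K],1);print(f,k,"width",k[1]-f[1])
print(tri([ray(a,A((183,60))),ray(t,(173,174.5))]),tri([ray(a,A((348,68))),ray(t,(171.5,158.5))]))
print(plane(t,(353,158),100))
E
```

```text
95 [[630.9, 244.7], [634.8, 109.2], [632.5, 175.7], [636.8, 29.8]] [[675.0, 244.3], [679.4, 106.1], [677.0, 182.3], [681.6, 26.7]]
[-2.80707757e-02  6.37674001e+02] [-3.04883259e-02  6.82534722e+02] width 44.86072085309195
100 [[628.3, 244.0], [632.1, 111.0], [630.3, 174.9], [634.5, 31.7]] [[671.6, 243.7], [675.9, 108.0], [674.0, 181.3], [678.5, 28.6]]
[-2.91920749e-02  6.35400639e+02] [-3.15134075e-02  6.79425776e+02] width 44.02513707461094
(array([628.01200034, 241.77941395,  96.67673978]), np.float64(3.1280275085310953)) (array([661.74365127, 240.58882882, 113.0388678 ]), np.float64(1.5443398741116827))
[ 660.10586737 -192.63913105]
```

Ledge: height about 100 mm, centreline x = 657.4 − 0.030·y, left end y ≈ 244. That gives slots at (653,134), (657,24) and (660,−86). The oblong canister goes to the last one.

Request:
carry_out:
  motion:
    - [-20, 15, 0, 0, 1]
    - [-34, 32, 0, 0, 1]
    - [-34, 32, 0, 0, 1]
    - [-34, 32, 0, 0, 1]
    - [-20, 19, 0, 0, 1]
    - [-11, 9.3, 0, -0.4, 1]
    - [0, 0, 30, 0, 1]
    - [0, 0, 18, 0, 1]
    - [0, 0, 0, 0, 1]
    - [0, 0, 0, 0, 1]
    - [0, 0, 0, 0, 1]

```text
t: 9.1
eef_pos: [661.2, -85.5, 157.1]
tcp_rot: [3.14, 0.001, 1.617]
ft_force: [-0.5, -0.3, -3.2]
opening: 0.421
grip_force: 29.9
```

Request:
carry_out:
  motion:
    - [0, -1, 6, 0.9, 1]
    - [0, 0, 4, 0, 1]
    - [0, 0, 2, 0, 1]
    - [0, 0, 0, 0, 1]
    - [0, 0, 0, 0, 1]

```text
t: 9.6
eef_pos: [659.9, -86.2, 143.6]
tcp_rot: [3.142, 0.0, 1.601]
ft_force: [-0.9, -0.3, -3.1]
opening: 0.421
grip_force: 29.9
```

Request:
carry_out:
  motion:
    - [0, 0, 0.7, 0, 1]
    - [0, 0, 0, 0, 1]
    - [0, 0, 0.5, 0, 1]
    - [0, 0, 0, 0, 1]

```text
t: 10.0
eef_pos: [659.8, -86.2, 143.6]
tcp_rot: [3.141, 0.0, 1.601]
ft_force: [-4.9, 0.3, 8.8]
opening: 0.422
grip_force: 29.9
```

Request:
carry_out:
  motion:
    - [0, 0, 0, 0, 0]
    - [0, 0, 0, 0, 0]
    - [0, 0, 0, 0, 0]
    - [0, 0, 0, 0, 0]
    - [0, 0, -30, 0, 0]
    - [0, 0, -40, 0, 0]
    - [0, 0, -40, 0, 0]
    - [35, -20, 0, 0, 0]
    - [41, -25, 0, 0, 0]
    - [41, -25, 0, 0, 0]
    - [41, -25, 0, 0, 0]
    - [41, -25, 0, 0, 0]

```text
t: 11.2
eef_pos: [532.8, 110.5, 252.5]
tcp_rot: [3.141, 0.0, 1.6]
ft_force: [1.2, 0.7, -0.2]
opening: 0.998
grip_force: 0.0
```

Request:
carry_out:
  motion:
    - [41, -25, 0, 0, 0]
    - [41, -25, 0, 0, 0]
    - [41, -25, 0, 0, 0]
    - [41, -25, 0, 0, 0]
    - [41, -25, 0, 0, 0]
    - [14.6, -9, 0, 0, 0]
    - [0, 0, 20, 8, 0]
    - [0, 0, 20, 8, 0]
    - [0, 0, 20, 7.7, 0]
    - [0, 0, 0, 0, 0]
    - [0, 0, 0, 0, 0]

```text
t: 12.3
eef_pos: [393.7, 324.8, 192.7]
tcp_rot: [-3.141, 0.0, 1.191]
ft_force: [0.0, -0.1, 0.5]
opening: 0.998
grip_force: 0.0
```

```bash
python3 - <<'E'
from h import *
import pickle
print(env.state()["eef_pos"],env.state()["tcp_rot"])
t=cam("top");s=cam("side");A=cv2.resize(t["color"][100:320,60:440,::-1],(720,417)); cv2.imwrite("pics/t2.png",A)
pickle.dump((t,s),open("ts2.pkl","wb"))
E
```

```text
[393.65391435 324.77983238 192.72669069] [-3.14148956e+00  2.41923471e-04  1.19080778e+00]
```

View pics/t2.png

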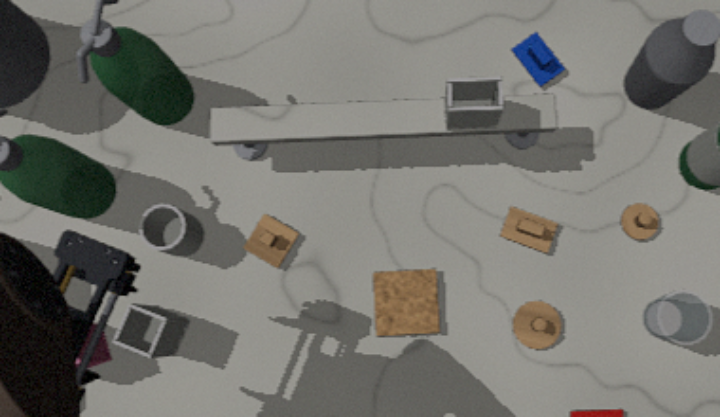

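The oblong canister stands upright on the ledge at (473,100) in the crop. Next is the square canister.

Request:
carry_out:
  motion:
    - [0, 0, 45, 0, 0]
    - [0, 0, 45, 0, 0]
    - [0, 0, 30, 0, 0]
    - [0, 0, 15.5, 0, 0]
    - [0, 0, 0, 0, 0]
    - [0, 0, 0, 0, 1]
    - [0, 0, 0, 0, 1]
    - [0, 0, 0, 0, 1]
    - [0, 0, 0, 0, 1]
    - [0, 0, 0, 0, 1]
    - [0, 0, 0, 0, 1]
    - [0, 0, 0, 0, 1]

```text
t: 13.6
eef_pos: [393.5, 324.7, 57.1]
tcp_rot: [3.141, -0.0, 1.187]
ft_force: [-1.2, -0.5, 4.1]
opening: 0.548
grip_force: 30.0
```

Request:
carry_out:
  motion:
    - [0, 0, 0, 0, 1]
    - [0, 0, 0, 0, 1]

```text
t: 13.8
eef_pos: [393.5, 324.7, 57.1]
tcp_rot: [3.142, -0.0, 1.187]
ft_force: [-1.5, 0.6, 5.2]
opening: 0.547
grip_force: 30.0
```

Request:
carry_out:
  motion:
    - [0, 0, -20, 0, 1]
    - [0, 0, -45, 0, 1]
    - [0, 0, -50, 0, 1]
    - [0, 0, -45, 0, 1]
    - [0, 0, 0, -8, 1]
    - [0, 0, 0, -8, 1]
    - [0, 0, 0, -7.7, 1]
    - [-18, 24, 0, 0, 1]
    - [-34, 43, 0, 0, 1]
    - [-34, 43, 0, 0, 1]
    - [-34, 43, 0, 0, 1]
    - [-34, 43, 0, 0, 1]

```text
t: 15.0
eef_pos: [579.7, 186.5, 216.3]
tcp_rot: [-3.14, 0.0, 1.601]
ft_force: [1.3, 0.3, -2.3]
opening: 0.544
grip_force: 30.0
```

Request:
carry_out:
  motion:
    - [-30, 39, 0, 0, 1]
    - [-14.4, 19, 0, 0, 1]
    - [0, 0, 20, 0, 1]
    - [0, 0, 20, 0, 1]
    - [0, 0, 12, 0, 1]
    - [0, 0, 0, 0, 1]
    - [0, 0, 0, 0, 1]
    - [0, 0, 0, 0, 1]

```text
t: 15.8
eef_pos: [638.2, 145.7, 165.9]
tcp_rot: [3.14, -0.0, 1.601]
ft_force: [0.3, 0.3, -3.0]
opening: 0.545
grip_force: 30.0
```

Request:
carry_out:
  motion:
    - [-7, 8, 0, 0, 1]
    - [-5.1, 6.7, 0, 0, 1]
    - [0, 0, 5, 0, 1]
    - [0, 0, 3, 0, 1]
    - [0, 0, 0, 0, 1]
    - [0, 0, 0, 0, 1]
    - [0, 0, 0.7, 0, 1]
    - [0, 0, 0, 0, 1]
    - [0, 0, 0.5, 0, 1]
    - [0, 0, 0, 0, 1]

```text
t: 16.8
eef_pos: [652.9, 133.6, 156.9]
tcp_rot: [3.141, 0.0, 1.601]
ft_force: [-4.2, -3.3, 10.3]
opening: 0.544
grip_force: 30.0
```

Request:
carry_out:
  motion:
    - [0, 0, 0, 0, 0]
    - [0, 0, 0, 0, 0]
    - [0, 0, 0, 0, 0]
    - [0, 0, 0, 0, 0]
    - [0, 0, -20, 0, 0]
    - [0, 0, -40, 0, 0]
    - [0, 0, -40, 0, 0]
    - [35, -25, 0, 0, 0]
    - [35, -25, 0, 0, 0]
    - [35, -25, 0, 0, 0]
    - [35, -25, 0, 0, 0]
    - [35.2, -24.8, 0, 0, 0]

```text
t: 18.0
eef_pos: [521.7, 306.4, 255.7]
tcp_rot: [3.142, -0.0, 1.6]
ft_force: [1.1, 1.0, 0.5]
opening: 0.998
grip_force: 0.0
```

Request:
carry_out:
  motion:
    - [0, 0, 45, 0, 0]
    - [0, 0, 45, 0, 0]
    - [0, 0, 45, 0, 0]
    - [0, 0, 0, 0, 0]
    - [0, 0, 0, 0, 0]

```text
t: 18.5
eef_pos: [523.2, 305.3, 121.3]
tcp_rot: [-3.141, 0.0, 1.6]
ft_force: [0.3, 0.5, -0.2]
opening: 0.997
grip_force: 0.0
```

Request:
carry_out:
  motion:
    - [0, 0, 40, 0, 0]
    - [0, 0, 25, 0, 0]
    - [0, 0, 7.5, 0, 0]
    - [0, 0, 0, 0, 0]
    - [0, 0, 0, 0, 1]
    - [0, 0, 0, 0, 1]
    - [0, 0, 0, 0, 1]
    - [0, 0, 0, 0, 1]
    - [0, 0, 0, 0, 1]
    - [0, 0, 0, 0, 1]
    - [0, 0, 0, 0, 1]
    - [0, 0, 0, 0, 1]

```text
t: 19.7
eef_pos: [522.9, 305.2, 48.5]
tcp_rot: [3.141, 0.0, 1.601]
ft_force: [-1.3, -0.8, 5.8]
opening: 0.635
grip_force: 30.0
```

Request:
carry_out:
  motion:
    - [0, 0, -20, 0, 1]
    - [0, 0, -45, 0, 1]
    - [0, 0, -50, 0, 1]
    - [0, 0, -35, 0, 1]
    - [-25, 0, 0, 0, 1]
    - [-45, 0, 0, 0, 1]
    - [-45, 0, 0, 0, 1]
    - [-45, 0, 0, 0, 1]
    - [-45, 0, 0, 0, 1]
    - [-45, 0, 0, 0, 1]
    - [-35.1, 20, 0, 0, 1]
    - [0, 40, 0, 0, 1]

```text
t: 20.9
eef_pos: [590.7, 18.0, 198.4]
tcp_rot: [-3.14, 0.001, 1.597]
ft_force: [1.0, 0.5, -1.3]
opening: 0.637
grip_force: 30.0
```

Request:
carry_out:
  motion:
    - [0, 40, 0, 0, 1]
    - [0, 25.3, 0, 0, 1]
    - [0, 0, 25, 0, 1]
    - [0, 0, 16, 0, 1]
    - [0, 0, 0, 0, 1]
    - [0, 0, 0, 0, 1]
    - [0, 0, 0, 0, 1]

```text
t: 21.6
eef_pos: [657.0, 23.9, 158.2]
tcp_rot: [3.14, 0.0, 1.601]
ft_force: [0.3, -0.5, -1.6]
opening: 0.638
grip_force: 30.0
```

Request:
carry_out:
  motion:
    - [0, 0, 5, 0, 1]
    - [0, 0, 3.5, 0, 1]
    - [0, 0, 0, 0, 1]
    - [0, 0, 0.8, 0, 1]
    - [0, 0, 0, 0, 1]
    - [0, 0, 0.6, 0, 1]
    - [0, 0, 0, 0, 1]

```text
t: 22.3
eef_pos: [656.6, 23.9, 148.5]
tcp_rot: [3.141, 0.0, 1.601]
ft_force: [-3.8, 0.4, 8.8]
opening: 0.633
grip_force: 30.0
```

Request:
carry_out:
  motion:
    - [0, 0, 0, 0, 0]
    - [0, 0, 0, 0, 0]
    - [0, 0, 0, 0, 0]
    - [0, 0, 0, 0, 0]
    - [0, 0, -20, 0, 0]
    - [0, 0, -40, 0, 0]
    - [0, 0, -40, 0, 0]
    - [-31, -25.5, 0, 0, 0]
    - [-31, -25.5, 0, 0, 0]
    - [-31, -25.5, 0, 0, 0]
    - [-31, -25.5, 0, 0, 0]
    - [-31, -25.5, 0, 0, 0]

```text
t: 23.5
eef_pos: [532.7, -135.8, 247.3]
tcp_rot: [3.141, 0.0, 1.601]
ft_force: [0.1, -0.2, 0.6]
opening: 0.999
grip_force: 0.0
```

Request:
carry_out:
  motion:
    - [-31, -25.5, 0, 0, 0]
    - [-31, -25.5, 0, 0, 0]
    - [-31, -25.5, 0, 0, 0]
    - [0, 0, 0, 0, 0]
    - [0, 0, 0, 0, 0]

```text
t: 24.0
eef_pos: [459.9, -230.6, 247.4]
tcp_rot: [3.141, 0.0, 1.599]
ft_force: [0.1, 0.3, 0.1]
opening: 1.001
grip_force: 0.0
```

```bash
python3 - <<'E'
from h import *
import pickle
print(env.state()["eef_pos"],env.state()["tcp_rot"])
c=cam("wrist");t=cam("top"); pickle.dump((c,t),open("w6.pkl","wb"))
for k in wood(c): print(np.round(cv2.minAreaRect(k)[0]),np.round(cv2.minAreaRect(k)[1:][0]),plane(c,cv2.minAreaRect(k)[0],14).round(1))
A=c["color"][:,:,::-1];B=t["color"][110:250,130:430,::-1]
cv2.imwrite("pics/w6.png",np.vstack([cv2.resize(A[:250,100:500],(640,400)),cv2.resize(B,(640,200))[:, :]]))
E
```

```text
[ 459.87835793 -230.55500126  247.43562096] [3.14127118e+00 1.10219431e-04 1.59857237e+00]
[475. 299.] [61. 21.] [ 721.9 -371. ]
[ 76. 299.] [29. 61.] [ 212.6 -386.3]
[330. 254.] [38. 39.] [ 531.5 -315.3]
[218. 132.] [57. 55.] [ 395.5 -172.2]
[331. 129.] [39. 63.] [ 522.8 -166. ]
[248.   4.] [ 8. 81.] [428.8 -42.6]
```

View pics/w6.png

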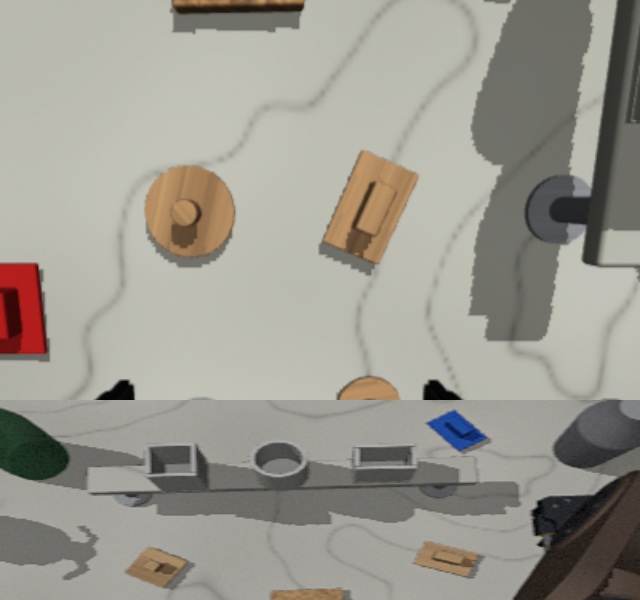

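All three canisters stand upright on the ledge, seen in the lower strip. Oblong lid knob is at (377,208) in the crop and round knob at (184,212). Now a two-view height check and the lid angle.

```bash
python3 - <<'E'
from h import *
import pickle
c,t=pickle.load(open("w6.pkl","rb")); a=pickle.load(open("w1.pkl","rb"))
def near(c,p): return min(wood(c),key=lambda k:np.linalg.norm(np.array(cv2.minAreaRect(k)[0])-p))
for n,p,q in [("ob",(215,119),(331,129)),("rd",(224,226),(218,132))]:
    ka,kc=near(a,p),near(c,q)
    print(n,tri([ray(a,cv2.minAreaRect(ka)[0]),ray(c,cv2.minAreaRect(kc)[0])]))
    for cc,k in ((a,ka),(c,kc)):
        P=np.array([plane(cc,u,14) for u in k[:,0]],np.float32); r=cv2.minAreaRect(P); print(r, cv2.boxPoints(r).round().tolist())
d=lambda p:(100+p[0]/1.6,p[1]/1.6)
print("obknob",plane(c,d((377,208)),38),"rdknob",plane(c,d((184,212)),38))
E
```

```text
ob (array([ 523.65032844, -165.99052907,    9.38003972]), np.float64(0.16515565397596668))
((523.1458129882812, -167.07533264160156), (67.96731567382812, 43.657615661621094), 69.01647186279297) [[491.0, -191.0], [531.0, -207.0], [556.0, -143.0], [515.0, -128.0]]
((522.7613525390625, -166.66497802734375), (68.1317138671875, 43.90404510498047), 68.97369384765625) [[490.0, -191.0], [531.0, -206.0], [555.0, -143.0], [514.0, -127.0]]
rd (array([ 394.72402322, -172.22044846,    7.41065374]), np.float64(0.3165819276547207))
((396.4219665527344, -172.94020080566406), (61.30356216430664, 62.65032196044922), 0.15476155281066895) [[366.0, -142.0], [366.0, -204.0], [427.0, -204.0], [427.0, -142.0]]
((395.5595397949219, -172.81338500976562), (62.711490631103516, 62.445186614990234), 45.5875244140625) [[351.0, -173.0], [396.0, -217.0], [440.0, -172.0], [395.0, -129.0]]
obknob [ 523.85342855 -166.19887246] rdknob [ 396.38314766 -172.41417156]
```

Request:
carry_out:
  motion:
    - [31, 32.5, 0, 0, 0.4]
    - [31.1, 32.6, 0, 0, 0.4]
    - [0, 0, 35, 7.6, 0.4]
    - [0, 0, 45, 7.5, 0.4]
    - [0, 0, 45, 7.5, 0.4]
    - [0, 0, 42, 0, 0.4]
    - [0, 0, 0, 0, 0.4]
    - [0, 0, 0, 0, 0.4]

```text
t: 24.9
eef_pos: [523.9, -165.3, 80.8]
tcp_rot: [-3.141, -0.0, 1.208]
ft_force: [-0.3, -0.2, -0.4]
opening: 0.605
grip_force: 0.0
```

Request:
carry_out:
  motion:
    - [-1.5, 0, 25, 0, 0.4]
    - [0, 0, 20, 0, 0.4]
    - [0, 0, 8, 0, 0.4]
    - [0, 0, 4, 0, 0.4]
    - [0, 0, 0, 0, 0.4]
    - [0, 0, 0, 0, 1]
    - [0, 0, 0, 0, 1]
    - [0, 0, 0, 0, 1]
    - [0, 0, 0, 0, 1]
    - [0, 0, 0, 0, 1]
    - [0, 0, 0, 0, 1]
    - [0, 0, 0, 0, 1]

```text
t: 26.1
eef_pos: [522.8, -167.4, 23.3]
tcp_rot: [3.142, 0.0, 1.206]
ft_force: [0.1, -0.2, 1.0]
opening: 0.167
grip_force: 30.0
```

Knob grasped (15.9 mm). Carry to the oblong canister.

Request:
carry_out:
  motion:
    - [0, 0, -27, 0, 1]
    - [0, 0, -48, 0, 1]
    - [0, 0, -48, 0, 1]
    - [0, 0, -48, 0, 1]
    - [0, 0, -46, -7.6, 1]
    - [0, 0, 0, -7.5, 1]
    - [0, 0, 0, -7.5, 1]
    - [19.3, 34.8, 0, 0, 1]
    - [19.3, 34.8, 0, 0, 1]
    - [19.3, 34.8, 0, 0, 1]
    - [19.2, 34.9, 0, 0, 1]
    - [0, 0, 0, 0, 1]

```text
t: 27.3
eef_pos: [662.3, -83.7, 239.2]
tcp_rot: [3.142, -0.0, 1.603]
ft_force: [-1.0, 0.0, -1.3]
opening: 0.166
grip_force: 30.0
```

Request:
carry_out:
  motion:
    - [0, 0, 20, 0, 1]
    - [0, 0, 0, 0, 1]
    - [0, 0, 0, 0, 1]

```text
t: 27.6
eef_pos: [659.3, -86.5, 220.4]
tcp_rot: [-3.141, -0.0, 1.6]
ft_force: [0.2, 0.2, -0.6]
opening: 0.166
grip_force: 30.0
```

Request:
carry_out:
  motion:
    - [0, 0.5, 14, 0, 1]
    - [0, 0, 0, 0, 1]
    - [0, 0, 4, 0, 1]
    - [0, 0, 4, 0, 1]
    - [0, 0, 2, 0, 1]
    - [0, 0, 0, 0, 1]
    - [0, 0, 0, 0, 1]

```text
t: 28.3
eef_pos: [660.3, -86.2, 196.4]
tcp_rot: [3.141, 0.0, 1.601]
ft_force: [-0.2, -0.9, -0.5]
opening: 0.168
grip_force: 30.0
```

Inside the mouth with no contact force. Seat it.

Request:
carry_out:
  motion:
    - [0, 0, 0.8, 0, 1]
    - [0, 0, 0, 0, 1]
    - [0, 0, 0.6, 0, 1]
    - [0, 0, 0, 0, 1]

```text
t: 28.7
eef_pos: [660.3, -86.2, 195.4]
tcp_rot: [3.141, 0.0, 1.601]
ft_force: [-0.5, 0.1, 3.1]
opening: 0.163
grip_force: 30.0
```

Request:
carry_out:
  motion:
    - [0, 0, 0, 0, 0.4]
    - [0, 0, 0, 0, 0.4]
    - [0, 0, 0, 0, 0.4]
    - [0, 0, -20, 0, 0.4]
    - [0, 0, -40, 0, 0.4]
    - [-24.5, -40.8, 0, 0, 0.4]
    - [-24.5, -40.8, 0, 0, 0.4]
    - [-24.5, -40.8, 0, 0, 0.4]
    - [-24.5, -40.8, 0, 0, 0.4]
    - [-24.5, -40.8, 0, 0, 0.4]
    - [-24.5, -40.8, 0, 0, 0.4]
    - [0, 0, 0, 0, 0.4]

```text
t: 29.9
eef_pos: [416.5, -242.3, 255.2]
tcp_rot: [-3.141, 0.0, 1.597]
ft_force: [-0.1, -0.1, -0.7]
opening: 0.602
grip_force: 0.0
```

Request:
carry_out:
  motion:
    - [0, 0, 0, 0, 0.4]

```text
t: 30.0
eef_pos: [419.6, -241.1, 255.3]
tcp_rot: [3.141, 0.001, 1.598]
ft_force: [0.7, 0.9, 0.2]
opening: 0.6
grip_force: 0.0
```

```bash
python3 - <<'E'
from h import *
import pickle
print(env.state()["eef_pos"],env.state()["tcp_rot"])
c=cam("wrist");t=cam("top"); s=cam("side"); pickle.dump((c,t,s),open("w7.pkl","wb"))
for cc in (c,t):
  for k in wood(cc):
    P=np.array([plane(cc,u,14) for u in k[:,0]],np.float32);(m,w,g)=cv2.minAreaRect(P); print(np.round(m,1),np.round(w,1),round(g,1)) if max(w)<100 else 0
  print()
E
```

```text
[ 419.55626115 -241.06744994  255.29558399] [3.14086010e+00 5.24073430e-04 1.59824786e+00]
[ 581.8 -391.2] [25. 87.] 15.8
[ 268.  -400.2] [88.2 25.3] 85.6
[ 534.8 -312.8] [40.7 49.5] 44.9
[ 395.5 -172.7] [61.8 62. ] 1.6

[ 393.9 -172.7] [60.  59.8] 88.2
[ 4.252e+02 -3.000e-01] [84.7 84.6] 2.5
[509.9 181.5] [55.9 54.8] 59.8
[714.1 -99.4] [53.9 80.8] 1.7
```

Request:
carry_out:
  motion:
    - [34.5, -11, 20, 0, 0.4]
    - [34.4, -10.9, 40, 0, 0.4]
    - [0, 0, 45, 0, 0.4]
    - [0, 0, 45, 0, 0.4]
    - [0, 0, 25, 0, 0.4]
    - [0, 0, 0, 0, 0.4]
    - [0, 0, 0, 0, 0.4]

```text
t: 30.85
eef_pos: [397.5, -174.3, 83.0]
tcp_rot: [-3.141, -0.0, 1.602]
ft_force: [-0.0, -0.2, 0.2]
opening: 0.602
grip_force: 0.0
```

Request:
carry_out:
  motion:
    - [1, -1, 25, 0, 0.4]
    - [0, 0, 20, 0, 0.4]
    - [0, 0, 8, 0, 0.4]
    - [0, 0, 0, 0, 0.4]
    - [0, 0, 0, 0, 0.4]

```text
t: 31.35
eef_pos: [396.4, -173.9, 30.9]
tcp_rot: [3.14, 0.001, 1.601]
ft_force: [-0.1, 0.7, -0.2]
opening: 0.603
grip_force: 0.0
```

Request:
carry_out:
  motion:
    - [1, -0.5, 5, 0, 0.4]
    - [0, 0, 2, 0, 0.4]
    - [0, 0, 0, 0, 0.4]
    - [0, 0, 0, 0, 1]
    - [0, 0, 0, 0, 1]
    - [0, 0, 0, 0, 1]
    - [0, 0, 0, 0, 1]
    - [0, 0, 0, 0, 1]
    - [0, 0, 0, 0, 1]
    - [0, 0, 0, 0, 1]
    - [0, 0, 0, 0, 1]

```text
t: 32.45
eef_pos: [395.3, -172.7, 22.8]
tcp_rot: [3.142, 0.0, 1.601]
ft_force: [-0.3, -0.5, 0.0]
opening: 0.182
grip_force: 30.0
```

Request:
carry_out:
  motion:
    - [0, 0, -27, 0, 1]
    - [0, 0, -48, 0, 1]
    - [0, 0, -48, 0, 1]
    - [0, 0, -48, 0, 1]
    - [0, 0, -46, 0, 1]
    - [26.6, 37.5, 0, 0, 1]
    - [27, 38.3, 0, 0, 1]
    - [27, 38.3, 0, 0, 1]
    - [27, 38.3, 0, 0, 1]
    - [27, 38.3, 0, 0, 1]
    - [27, 38.2, 0, 0, 1]
    - [27, 38.2, 0, 0, 1]

```text
t: 33.65
eef_pos: [657.8, 25.3, 239.5]
tcp_rot: [-3.141, 0.0, 1.601]
ft_force: [0.9, -1.8, -0.4]
opening: 0.182
grip_force: 30.0
```

Request:
carry_out:
  motion:
    - [0, 0, 15, 0, 1]
    - [0, 0, 0, 0, 1]
    - [0, 0, 0, 0, 1]
    - [0, 0, 0, 0, 1]

```text
t: 34.05
eef_pos: [656.3, 23.1, 225.6]
tcp_rot: [3.141, 0.0, 1.6]
ft_force: [0.3, -0.2, -0.1]
opening: 0.183
grip_force: 30.0
```

Target z is 199.8.

Request:
carry_out:
  motion:
    - [0.7, 0, 14, 0, 1]
    - [0, 0, 0, 0, 1]
    - [0, 0, 4, 0, 1]
    - [0, 0, 4, 0, 1]
    - [0, 0, 2.5, 0, 1]
    - [0, 0, 0, 0, 1]
    - [0, 0, 0.8, 0, 1]
    - [0, 0, 0, 0, 1]
    - [0, 0, 0, 0, 1]

```text
t: 34.95
eef_pos: [656.7, 24.5, 199.9]
tcp_rot: [3.141, 0.0, 1.601]
ft_force: [-1.4, -0.3, 2.7]
opening: 0.182
grip_force: 30.0
```

Request:
carry_out:
  motion:
    - [0, 0, 0.5, 0, 1]
    - [0, 0, 0, 0, 0.4]
    - [0, 0, 0, 0, 0.4]
    - [0, 0, 0, 0, 0.4]
    - [0, 0, -20, 0, 0.4]
    - [0, 0, -40, 0, 0.4]
    - [25, -38.5, 0, 0, 0.4]
    - [25, -38.5, 0, 0, 0.4]
    - [25, -38.5, 0, 0, 0.4]
    - [25, -38.5, 0, 0, 0.4]
    - [0, 0, 0, 0, 0.4]
    - [0, 0, 0, 0, 0.4]

```text
t: 36.15
eef_pos: [499.4, 120.3, 259.2]
tcp_rot: [3.141, 0.0, 1.602]
ft_force: [0.3, 0.3, -0.9]
opening: 0.6
grip_force: 0.0
```

```bash
python3 - <<'E'
from h import *
import pickle
print(env.state()["eef_pos"],env.state()["tcp_rot"])
c=cam("wrist");t=cam("top"); pickle.dump((c,t),open("w8.pkl","wb"))
for cc in (c,t,pickle.load(open("w2.pkl","rb"))):
  for k in wood(cc):
    P=np.array([plane(cc,u,14) for u in k[:,0]],np.float32);(m,w,g)=cv2.minAreaRect(P); print(np.round(m,1),np.round(w,1),round(g,1),cv2.minAreaRect(k)[0]) if max(w)<100 else 0
  print()
A=c["color"][:250,80:480,::-1];B=t["color"][110:250,130:430,::-1]
cv2.imwrite("pics/w8.png",np.vstack([cv2.resize(A,(480,300)),cv2.resize(B,(480,224))]))
E
```

```text
[499.40844076 120.28698542 259.22838972] [3.14116405e+00 1.53333037e-04 1.60188456e+00]
[663.8 -31.8] [23.5 89.1] 12.2 (394.3653869628906, 300.0152893066406)
[347.1 -41.4] [89.7 26.1] 81.8 (153.9848175048828, 299.8902587890625)
[394.8  33.5] [52.6 24.1] 47.0 (189.00003051757812, 247.50003051757812)
[451.   17.2] [38.  60.3] 1.8 (233.5, 261.0)
[512.3 182.4] [55.8 55.7] 59.3 (285.9804992675781, 129.57562255859375)

[ 4.253e+02 -3.000e-01] [84.7 84.6] 2.3 (274.08355712890625, 259.17083740234375)
[ 530.8 -315.7] [47.8 48.2] 42.7 (397.25006103515625, 216.25003051757812)
[714.1 -99.4] [53.9 80.8] 1.7 (310.6641845703125, 148.27548217773438)
[711.5  34.1] [73.9 76.6] 89.5 (260.0, 150.0)

[229.9 511.4] [17.3 83.2] 81.0 (68.72917938232422, 301.3950500488281)
[233.8 -11.2] [91.9 33. ] 21.4 (472.62335205078125, 298.6190490722656)
[427.3   2.5] [84.9 91.1] 2.6 (486.5, 146.0)
[512.1 182.7] [55.9 55.8] 59.3 (332.1573181152344, 67.34831237792969)
```

View pics/w8.png

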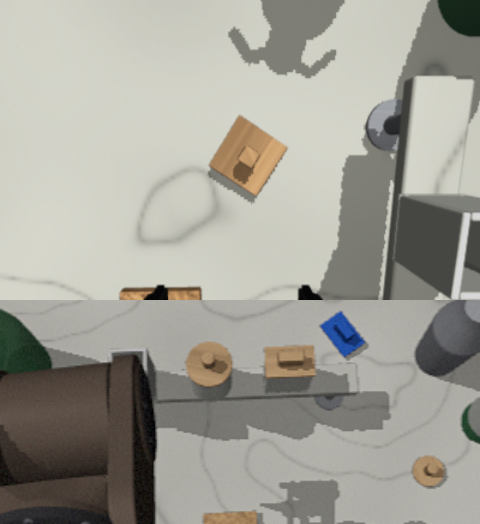

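Both lids sit seated and level in the lower strip at (208,362) and (290,358). The square lid is undisturbed at (512.2,182.5), turned 59.3°.

Request:
carry_out:
  motion:
    - [31, 7.4, 0, 0, 0.4]
    - [30.8, 7.3, 0, 0, 0.4]
    - [0, 0, 35, 8.1, 0.4]
    - [0, 0, 45, 8.1, 0.4]
    - [0, 0, 45, 8.1, 0.4]
    - [0, 0, 45, 8.1, 0.4]
    - [0, 0, 0, 0, 0.4]
    - [0, 0, 0, 0, 0.4]
    - [0, 0, 0, 0, 0.4]

```text
t: 37.15
eef_pos: [514.0, 182.0, 90.9]
tcp_rot: [3.139, -0.002, 1.038]
ft_force: [-0.3, 1.1, 0.9]
opening: 0.598
grip_force: 0.0
```

Request:
carry_out:
  motion:
    - [-0.4, -1.5, 30, 0, 0.4]
    - [0, 0, 25, 0, 0.4]
    - [0, 0, 7, 0, 0.4]
    - [0, 0, 0, 0, 0.4]
    - [0, 0, 0, 0, 0.4]

```text
t: 37.65
eef_pos: [512.0, 182.7, 28.6]
tcp_rot: [3.14, -0.002, 1.036]
ft_force: [0.5, 0.6, 0.4]
opening: 0.597
grip_force: 0.0
```

Request:
carry_out:
  motion:
    - [0, 0, 4.8, 0, 0.4]
    - [0, 0, 0, 0, 0.4]
    - [0, 0, 0, 0, 1]
    - [0, 0, 0, 0, 1]
    - [0, 0, 0, 0, 1]
    - [0, 0, 0, 0, 1]
    - [0, 0, 0, 0, 1]
    - [0, 0, 0, 0, 1]
    - [0, 0, 0, 0, 1]
    - [0, 0, 0, 0, 1]

```text
t: 38.65
eef_pos: [511.3, 182.5, 22.3]
tcp_rot: [3.141, -0.0, 1.035]
ft_force: [-0.1, -0.1, 5.1]
opening: 0.169
grip_force: 30.5
```

Request:
carry_out:
  motion:
    - [0, 0, -28, 0, 1]
    - [0, 0, -49, 0, 1]
    - [0, 0, -49, 0, 1]
    - [0, 0, -49, 0, 1]
    - [0, 0, -49, -8.1, 1]
    - [0, 0, 0, -8.1, 1]
    - [0, 0, 0, -8.1, 1]
    - [0, 0, 0, -8.1, 1]
    - [-13.3, 35, 0, 0, 1]
    - [-13.3, 35, 0, 0, 1]
    - [-13.3, 35, 0, 0, 1]
    - [-13.2, 35, 0, 0, 1]

```text
t: 39.85
eef_pos: [653.6, 133.0, 245.7]
tcp_rot: [-3.141, 0.0, 1.601]
ft_force: [0.1, 0.1, -1.0]
opening: 0.166
grip_force: 30.3
```

Request:
carry_out:
  motion:
    - [0, 0, 12, 0, 1]
    - [0, 0, 0, 0, 1]
    - [0, 0, 0, 0, 1]
    - [0, 0, 0, 0, 1]

```text
t: 40.25
eef_pos: [652.0, 134.1, 234.7]
tcp_rot: [3.141, 0.0, 1.601]
ft_force: [-0.3, -0.2, -0.6]
opening: 0.167
grip_force: 30.4
```

Request:
carry_out:
  motion:
    - [-0.5, 0.8, 14, 0, 1]
    - [0, 0, 0, 0, 1]
    - [0, 0, 4, 0, 1]
    - [0, 0, 4, 0, 1]
    - [0, 0, 2, 0, 1]
    - [0, 0, 0, 0, 1]
    - [0, 0, 0.8, 0, 1]
    - [0, 0, 0, 0, 1]
    - [0, 0, 0, 0, 1]

```text
t: 41.15
eef_pos: [653.5, 133.1, 209.5]
tcp_rot: [3.141, 0.0, 1.601]
ft_force: [-0.5, -0.1, -0.5]
opening: 0.165
grip_force: 30.4
```

Request:
carry_out:
  motion:
    - [0, 0, 0.7, 0, 1]
    - [0, 0, 0, 0, 1]
    - [0, 0, 0.6, 0, 1]
    - [0, 0, 0, 0, 1]

```text
t: 41.55
eef_pos: [653.5, 133.1, 209.3]
tcp_rot: [3.14, 0.0, 1.601]
ft_force: [-2.2, -0.8, 9.2]
opening: 0.165
grip_force: 31.0
```

Seated at the expected height. Release, retreat towards the robot's right and inspect.

Request:
carry_out:
  motion:
    - [0, 0, 0, 0, 0.4]
    - [0, 0, 0, 0, 0.4]
    - [0, 0, 0, 0, 0.4]
    - [0, 0, -25, 0, 0.4]
    - [0, 0, -40, 0, 0.4]
    - [0, -40, 0, 0, 0.4]
    - [0, -40, 0, 0, 0.4]
    - [-30, -30, 0, 0, 0.4]
    - [-40, -20, 0, 0, 0.4]
    - [-40, -20, 0, 0, 0.4]
    - [0, 0, 0, 0, 0.4]
    - [0, 0, 0, 0, 0.4]

```text
t: 42.75
eef_pos: [506.8, 18.1, 273.5]
tcp_rot: [3.141, 0.0, 1.599]
ft_force: [-0.3, 0.9, -0.6]
opening: 0.597
grip_force: 0.0
```

```bash
python3 - <<'E'
from h import *
print(env.state()["eef_pos"])
t=cam("top");s=cam("side")
cv2.imwrite("pics/end.png",np.vstack([cv2.resize(t["color"][110:250,130:430,::-1],(600,280)),cv2.resize(s["color"][150:310,130:410,::-1],(560,320))[:, :].copy() if 0 else cv2.resize(s["color"][150:290,130:430,::-1],(600,280))]))
E
```

```text
[506.80012909  18.05190492 273.49893208]
```

View pics/end.png

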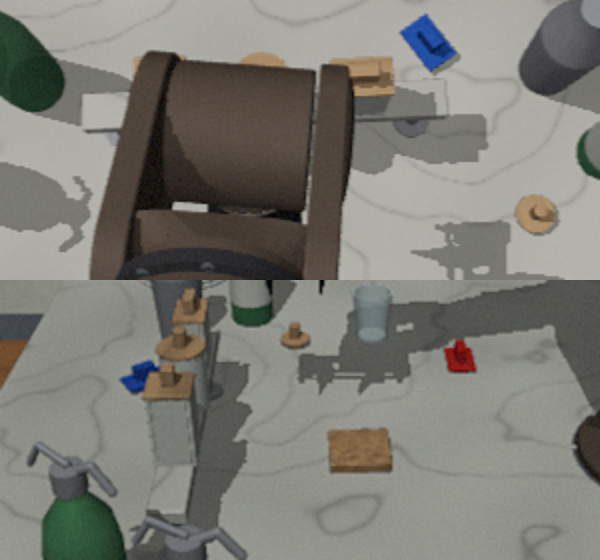

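The side view shows all three canisters upright with their lids level and seated: square (168,385), round (181,347), oblong (190,312). The bystanders haven't moved. I'm handing in.

```bash
python3 -c "
from cell import env
print(env.job_done())"
```

```text
the job is handed in; nothing more can be done
None
```

I handed the job in at about 43 s: the large round, square and oblong canisters stand upright on the ledge, each with its own lid seated; the verdict was not shown.

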